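# Start the clamp bolt in a printer test tray

### The job

Pull the tray of the test unit out to its stop. In it, a wing bolt stands loosely on the coarse right-hand thread of its steel boss: turn it backward (anticlockwise seen from above) until it has ridden up to the end of the thread and you feel it drop, then turn it forward (clockwise) one full turn so that it is started. Finish while holding the bolt pinched by its wing in that position, with the tray still fully out, and do not disturb the paper rolls or the tape.

Things in the scene. Friction and masses are not known exactly. Their poses are not given: they have to be found in the camera images.
- unit_front (a point): Middle of the lower front edge of the test unit, on the bench. The unit is a low dark grey sheet-steel housing, 240 mm deep, 300 mm wide, 125 mm high, fixed to the bench. This point's -x axis points straight out of the open front (towards the robot), the way the tray comes out; its y axis runs along the front.
- tray (a joint): How far the tray is pulled out along the unit's -x direction, in m: 0 closed, stop at 0.140. Starts a little ajar. It slides with about 5 N of friction and stays where it is left.
- tray_handle (a point): Middle of the tray's handle, a level steel bar of 11 mm diameter and 110 mm length along the unit's y axis, 95 mm above the bench, its centre 35 mm in front of the tray's dark front panel (panel top 110 mm above the bench). The bar is held by thin posts near its two ends and can be pinched from above.
- boss_top (a point): Centre of the top face of the threaded steel boss (42 mm diameter) in the tray, 55 mm above the bench, on the bolt's axis. Moves with the tray; under the unit's roof until the tray is out, then 70 mm in front of the unit's front face. The tray's front panel is 70 mm in front of it; nothing else within 70 mm of the axis stands above 56 mm over the bench.
- wing_bolt: The steel wing bolt, 0.2 to 0.33 kg, upright in the boss. Its wing (head) is a bar 44 mm long along the bolt's x axis, 14 mm thick along y, 24 mm high, its underside 28 mm and top 52 mm above the origin. The origin lies on the axis, 52 mm above the bench when joint bolt_height is 0; z is up. Turns without limit, with little friction, rests on its thread by its weight, cannot leave the boss.
- wing_top (a point): Middle of the top face of the bolt's wing, on the bolt's axis; 104 mm above the bench when joint bolt_height is 0.
- bolt_height (a joint): Height of the bolt in m: 0 when it rides on the very upper end of the boss's thread, less below. Single right-hand thread, 8 mm pitch: a clockwise turn lowers it 8 mm. It starts 2 to 4 mm below the end, so it first rises when turned backward; past the end it drops by 8 mm (not if gripped too tightly to fall) to about -0.008. One turn on from there is -0.016. It lifts to 2 mm above 0 at most.
- roll_big: Bystander: a white paper roll standing on the bench, 60 mm diameter, 80 mm high; origin at the centre of its underside.
- roll_small: Bystander: a white paper roll standing on the bench, 48 mm diameter, 57 mm high; origin at the centre of its underside.
- tape: Bystander: a ring of cream tape lying on the unit's roof, 96 mm diameter, 18 mm high; origin at the centre of its underside.

How it is judged:
By the outcome, as a careful person would: the job done as asked, in the order asked, and still so for the second after the job is handed in, while the arm keeps its last pose, push and grip.
It also fails if it takes over 72 s, if anything falls off the work surface, if the arm or the gripper's body presses on something with over 40 N, if the wrist force passes 120 N, or if a joint passes its speed limit or range.

### The arm

A 6-joint arm with a two-finger parallel gripper is mounted at the origin on the work surface. World frame = base frame: x ahead of the robot, y to its left, z up, the work surface at z = 0. Lengths are in m, angles in rad, forces in N, time in s.
With the tool pointing down it reaches from about 0.35 to 0.85 m from the base axis. Payload 8.1 kg.
Tool frame: the origin (TCP) lies on the centre line of the jaws, within the pads' length; the fingertips stand 17 mm ahead of it and the grasp point (between the pads) lies 2 mm behind it; z points along the fingers, y is the line along which they close (so a half turn about z gives the same grasp; the last joint's range is limited). The gripper opens to 93 mm and grips with 3 to 60 N. Pads are 15 mm wide; open, the fingers measure 128 mm over their backs; the gripper's body (75 mm by 188 mm) begins 65 mm behind the grasp point.
Start: joints at [1.193, 0.13, 1.488, -0, 1.523, -0.085], TCP at [0.173, 0.574, 0.236] pointing down, gripper open.
Joint ranges: [-2.96, 2.96], [-0.89, 2.26], [0.02, 2.5], [-1.34, 4.48], [0, 2.73], [-2.66, 2.66]. Speed limits (rad/s): [2.39, 2.39, 2.79, 3.14, 3.14, 3.14].

### API

Orientations are given as a rotation vector (axis times angle).
In Python, from plant import robot, optics, close_job, models gives the robot as it stands.
- The arm moves only by the shell command python3 -m inch 'ROWS' [OPENING] [FORCE]. ROWS is a JSON object of lists of equal length, an entry for each row: "travel": the shift along the tool's x, y, z in m, a list of three; "spin": the turn about the tool's z in rad. In form: {"travel": [[x, y, z], ...], "spin": [spin, ...]}. A call has 1 to 10 rows; each row is the pose to reach, as a shift and turn from the pose commanded when the call began, along the tool's axes at that moment; what a row does not reach only later rows make up. A row lasts 1/12 s, in which the tool goes at most 41.7 mm and 7.16 degrees, less where a joint would pass 70% of its speed; a pose out of reach is approached as far as the arm can. A call with a gripper value outside its range is refused whole. OPENING is the closure, from 0 (fully open) to 1 (shut), set as the call begins (- or left out, the last holds). The fingers move at their own pace and stop on an object; FORCE is the grip in N (left out, the last holds). Time passes only in rows, so rows that repeat a pose let the fingers close. It gives the time, the measured TCP pose, the force, the opening and the grip force at its end, in the units of the state.
- robot.read_state(): the state, without advancing time (a new reading comes with each control period).
- optics.read_camera(name): name is "scene" or "top" or "wrist"; returns (picture, depth): 420x560x3 uint8, red, green, blue; 420x560 float32, m along the optical axis (not along the pixel's ray), 0 where there is no reading.
- optics.camera_info(name): a dict with "camera_matrix" (3x3 intrinsics, pixels), "dist" ([k1, k2, p1, p2, k3] as OpenCV has them; the pictures are not rectified), "view" (4x4, takes a point from world to camera coordinates). Camera axes: x right, y down, z forward; pixel columns grow to the right and rows downward; lengths in m; the calibration is good to about 2 mm. A picture is of the moment at which its call begins: read the wrist's pose just before it. camera_info takes no time and is no camera call; for the wrist camera it gives the pose at the moment of the call.
- close_job(): hands the job in; it is judged then, once.
Trained networks look in the newest picture that a camera, given by its name, has taken for a name from the list of things; names that differ only in an ending like _2 or _b are one class to them, and where a whole thing is asked for, a point or a joint stands for the part that bears it (a point fixed in the world has none). Each returns a list of dicts, best first, with "p" (0 to 1); they miss things now and then, are a little off and sometimes report something else, mostly with a low value. They report only what shows in the picture. A call takes as long as a camera call.
- models.look_for(camera, name): "centre" ([x, y, z] in m, in world coordinates, good to about 4 mm: the middle of the surface that is visible of it).
- models.masks_of(camera, name): "region" (420x560 bool, what is visible of it).
The state is a dict: "t": time; "q": joint angles; "dq": joint speeds; "joint_torque": joint torques, N m; "tool_pos": TCP position; "orientation": TCP orientation; "force": force on the tool from outside, world axes, zero at the start; "wrist_torque": the same for the moment, N m; "opening": finger opening in m; "gripper_force": force on a finger pad.
Only numpy, scipy, OpenCV 4.12 (cv2) and the standard library are available. Lean on these libraries where they do the work, as an engineer would, in place of code of your own. Each camera call takes 0.05 s, during which the arm holds its last target. There are 200 camera calls.

## Working session

There is one attempt and no reset: what is moved stays moved. The work goes in short steps, Python scripts to look and compute and a shell command to move; the robot and the scene stay as the last step left them, time stands still between calls to the robot, and variables do not carry over. Pictures are saved under pics/ and viewed, at most 10 in all, crops included, and the job is handed in when it is done.

```bash
ls; mkdir -p pics; python3 - <<'E'
from plant import robot, optics, models
import cv2, numpy as np
s=robot.read_state(); print(s)
ims=[]
for c in ["scene","top","wrist"]:
    im,d=optics.read_camera(c); ims.append(im); np.save(f'pics/{c}_d.npy',d)
    for n in ["tray_handle","wing_bolt","wing_top","boss_top","roll_big","roll_small","tape","unit_front"]:
        try: r=models.look_for(c,n)
        except Exception as e: print(c,n,e); continue
        print(c,n,[(np.round(x["centre"],4).tolist(),round(x["p"],2)) for x in r[:2]])
a=np.hstack(ims[:2]); cv2.imwrite('pics/a.png',cv2.resize(a,(800,300),interpolation=cv2.INTER_AREA)[...,::-1])
cv2.imwrite('pics/scene.png',ims[0][...,::-1]);cv2.imwrite('pics/top.png',ims[1][...,::-1])
print(robot.read_state()['t'])
E
```

```text
pics
{'t': 0.0, 'q': array([ 1.19258769e+00,  1.31112290e-01,  1.48928940e+00,  4.01396010e-06,
        1.52297770e+00, -8.53765946e-02]), 'dq': array([ 8.65556741e-04, -5.18171912e-04, -1.94234135e-03,  9.99108229e-05,
       -3.02370126e-04,  1.51355563e-03]), 'joint_torque': array([-8.33876857e-04, -5.59853911e+01, -4.91752446e+01,  7.67600304e-02,
        3.56853276e-02, -2.14168635e-04]), 'tool_pos': array([0.17296493, 0.57397134, 0.23461104]), 'orientation': array([-4.58277448e-01, -3.10756744e+00,  2.72974154e-03]), 'force': array([ 0.16604413, -0.23757113,  0.8562164 ]), 'wrist_torque': array([ 0.01508291, -0.00232891, -0.0542926 ]), 'gripper_force': 0.0, 'opening': 0.09257111288724654}
scene tray_handle [([0.6204, -0.0087, 0.104], 0.62)]
scene wing_bolt []
scene wing_top []
scene boss_top [([0.6199, -0.0084, 0.1054], 0.61)]
scene roll_big [([0.3752, 0.4144, 0.061], 0.88)]
scene roll_small [([0.3713, -0.4753, 0.0466], 0.96)]
scene tape [([0.7302, -0.0055, 0.1375], 0.57)]
scene unit_front [([0.7824, -0.022, 0.1232], 0.94)]
top tray_handle [([0.6237, 0.0157, 0.0701], 0.95)]
top wing_bolt [([0.6192, 0.019, 0.0729], 0.55)]
top wing_top [([0.6188, 0.0204, 0.0741], 0.73)]
top boss_top [([0.6205, 0.0117, 0.0775], 0.62)]
top roll_big [([0.3608, 0.4199, 0.0844], 0.88)]
top roll_small [([0.3528, -0.4608, 0.0616], 0.79), ([0.6213, 0.0147, 0.0714], 0.42)]
top tape [([0.7217, 0.0028, 0.1492], 0.72)]
top unit_front [([0.7362, 0.0274, 0.1232], 0.91)]
wrist tray_handle []
wrist wing_bolt []
wrist wing_top []
wrist boss_top []
wrist roll_big [([0.3454, 0.4389, 0.077], 0.76)]
wrist roll_small []
wrist tape []
wrist unit_front []
1.35
```

View pics/scene.png

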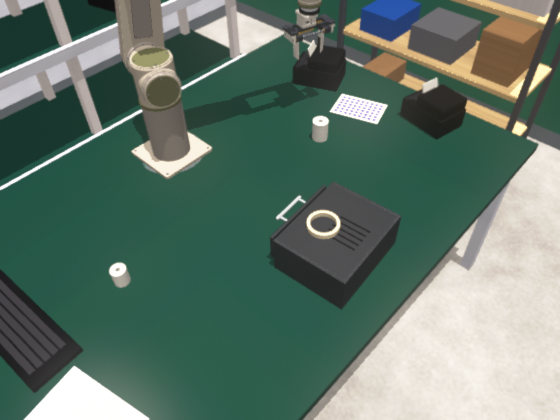

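View pics/top.png

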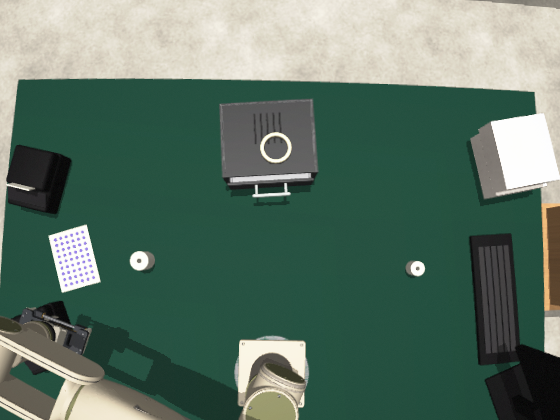

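The scene picture shows the unit with the tape on its roof (323,225) and the handle at (290,208). In the top picture the handle bar is at about (271,195) and the tape at (276,148). The rolls are at (142,261) and (417,268), clear of the path.

```bash
cat > h.py <<'E'
import numpy as np, cv2
from plant import robot, optics, models
def rays(cam,px):
    i=optics.camera_info(cam); px=np.asarray(px,float).reshape(-1,1,2)
    u=cv2.undistortPoints(px,np.array(i["camera_matrix"]),np.array(i["dist"])).reshape(-1,2)
    V=np.array(i["view"]); R=V[:3,:3]; o=-R.T@V[:3,3]
    return o,np.c_[u,np.ones(len(u))]@R   # dirs scaled so depth multiplies
def onplane(cam,px,z):
    o,d=rays(cam,px); return o+d*((z-o[2])/d[:,2])[:,None]
def cloud(cam,depth):
    v,u=np.nonzero(depth>0); o,d=rays(cam,np.c_[u,v]); return np.c_[u,v],o+d*depth[v,u][:,None]
E
python3 - <<'E'
from h import *
im=cv2.imread('pics/top.png'); d=np.load('pics/top_d.npy')
px,P=cloud('top',d)
m=(abs(P[:,2]-.125)<.004)&(px[:,0]>200)&(px[:,0]<340)&(px[:,1]>80)&(px[:,1]<200)
print(m.sum(), cv2.minAreaRect(P[m][:,:2].astype(np.float32)))
Q=P[m]; Q=Q[:,:2]
r=cv2.minAreaRect(Q.astype(np.float32)); print(cv2.boxPoints(r))
g=cv2.cvtColor(im,cv2.COLOR_BGR2GRAY)
print(g[184:202,250:294:2])
b=np.argwhere(g[187:202,245:300]>130)[:,::-1]+[245,187]
W=onplane('top',b,.1); W=W[:,:2]
print(cv2.minAreaRect(W.astype(np.float32)),W.min(0),W.max(0))
bar=W[(b[:,1]>=191)]; print('bar',len(bar),cv2.minAreaRect(bar.astype(np.float32)),cv2.fitLine(bar.astype(np.float32),2,0,.01,.01).ravel())
E
```

```text
5556 ((0.7584389448165894, 0.02682499587535858), (0.2407836765050888, 0.2989501953125), 4.5994486808776855)
[[ 0.6264485   0.16616459]
 [ 0.65042114 -0.13182287]
 [ 0.8904294  -0.1125146 ]
 [ 0.86645675  0.18547286]]
[[ 51  47  52  94  36  31  28  26  27  28  24  27  28  26  27  25  27 165
  204  28  26  26]
 [ 26  27  64 230  28  28  27  28  28  27  27  26  28  26  28  26  29 164
  211  25  26  25]
 [ 25  26  63 239  25  25  25  25  27  26  26  24  26  27  25  29  33 160
  215  38  40  42]
 [ 25  28  53 239  27  28  31  30  35  33  37  39  40  43  42  42  43 164
  222  44  45  45]
 [ 34  33  57 240  37  43  42  41  44  43  43  43  46  45  43  42  45 170
  223  45  44  44]
 [ 43  44  54 234  44  45  43  44  43  45  46  45  45  44  46  43  45 127
  230  46  44  43]
 [ 45  45  51 232  47  44  44  44  44  44  45  44  44  45  43  44  44 118
  231  44  46  44]
 [ 44  44  47 232  50  44  45  44  43  44  44  44  43  45  45  44  43 110
  232  44  45  45]
 [ 43  43  43 232  56  42  44  44  44  45  43  43  45  59  81 102 135 176
  227 220  81  45]
 [ 44  44  44 233  65  76  96 128 152 194 217 
[... 416 characters left out ...]
9]
 [ 68  68  69  60  56  67  68  68  67  68  68  67  68  68  68  67  68  45
   57  68  67  68]
 [ 68  68  69  59  56  68  68  68  68  67  68  69  67  67  67  68  67  44
   57  68  68  68]
 [ 67  68  68  59  57  67  67  69  67  68  67  66  68  67  68  68  67  45
   58  68  68  69]
 [ 68  68  68  59  55  68  68  68  66  68  68  67  68  67  67  68  48  44
   46  49  69  67]]
((0.5885450839996338, 0.012164019048213959), (0.028743108734488487, 0.120109923183918), 1.2128490209579468) [ 0.57292435 -0.04797934] [0.60391799 0.07196912]
bar 133 ((0.5821502804756165, 0.012028448283672333), (0.015952836722135544, 0.1201092079281807), 1.2064764499664307) [ 0.06185558 -0.9980851   0.58045655  0.01423106]
```

```bash
cat >> h.py <<'E'
from scipy.spatial.transform import Rotation as Ro
XU=np.array([.9968,.0802]); FRONT=np.array([.6384,.0172])
def to(xyz,phi=None):
    "travel/spin in tool axes to reach xyz with tool y at world angle phi"
    s=robot.read_state(); R=Ro.from_rotvec(s['orientation']).as_matrix()
    p=np.arctan2(R[1,1],R[0,1]); dt=R.T@(np.array(xyz)-s['tool_pos'])
    sp=0 if phi is None else (p-phi+np.pi)%(2*np.pi)-np.pi
    print('t %.2f pos %s phi %.3f q6 %.3f F %s open %.4f gf %.1f tilt %.3f'%(s['t'],np.round(s['tool_pos'],4),p,s['q'][5],np.round(s['force'],1),s['opening'],s['gripper_force'],R[2,2]))
    print('travel',np.round(dt,4),'spin %.3f'%sp)
E
python3 -m inch '{"travel":[[-0.02,-0.015,0],[-0.05,-0.038,0],[-0.082,-0.062,0],[-0.114,-0.086,0],[-0.146,-0.11,0],[-0.178,-0.134,0],[-0.21,-0.158,0],[-0.242,-0.182,0],[-0.274,-0.206,0],[-0.306,-0.23,0]],"spin":[0.06,0.13,0.2,0.27,0.34,0.41,0.48,0.55,0.62,0.69]}' 0.75 30
python3 -c "
from h import *
to([.5805,.0142,.2],.08)"
```

```text
t: 2.18
tool_pos: [0.4006, 0.2643, 0.236]
orientation: [1.487, 2.767, 0.001]
force: [1.1, 0.5, 0.0]
opening: 0.0308
gripper_force: 0.0
t 2.18 pos [0.4006 0.2643 0.236 ] phi 0.585 q6 -0.108 F [1.1 0.5 0. ] open 0.0308 gf 0.0 tilt -1.000
travel [-0.3078  0.012   0.036 ] spin 0.505
```

```bash

python3 -m inch '{"travel":[[-0.036,0.001,0.004],[-0.072,0.002,0.008],[-0.108,0.004,0.012],[-0.144,0.006,0.016],[-0.18,0.007,0.02],[-0.216,0.008,0.024],[-0.252,0.010,0.028],[-0.285,0.012,0.032],[-0.305,0.012,0.036],[-0.308,0.012,0.036]],"spin":[0.06,0.12,0.18,0.24,0.3,0.36,0.41,0.46,0.49,0.505]}' 
python3 - <<'E'
from h import *
im,d=optics.read_camera('wrist'); cv2.imwrite('pics/w1.png',im[...,::-1]); np.save('pics/w1.npy',d)
for n in ["tray_handle","boss_top"]: print(n,[(np.round(x["centre"],4).tolist(),round(x["p"],2)) for x in models.look_for('wrist',n)[:2]])
px,P=cloud('wrist',d)
m=(abs(P[:,2]-.098)<.006)&(abs(P[:,0]-.58)<.015)&(abs(P[:,1]-.014)<.08)
print(m.sum(), np.median(P[m],0) if m.any() else 0, cv2.minAreaRect(P[m][:,:2].astype(np.float32)) if m.any() else 0)
to([.5805,.0142,.1],.08)
E
```

```text
t: 3.02
tool_pos: [0.5816, 0.013, 0.1984]
orientation: [-2.133, -2.306, 0.002]
force: [0.3, -0.6, 0.4]
opening: 0.0231
gripper_force: 0.0
tray_handle [([0.6141, 0.0549, 0.0886], 0.84)]
boss_top [([0.6095, 0.0564, 0.0864], 0.66)]
2134 [0.57951335 0.0253478  0.0996094 ] ((0.5860286951065063, 0.016387905925512314), (0.025010282173752785, 0.12009996175765991), 4.324223041534424)
t 3.17 pos [0.5803 0.0166 0.1996] phi 0.083 q6 -0.143 F [ 0.  -0.9  1.5] open 0.0234 gf 0.0 tilt -1.000
travel [-0.0025  0.0001  0.0996] spin 0.003
```

View pics/w1.png

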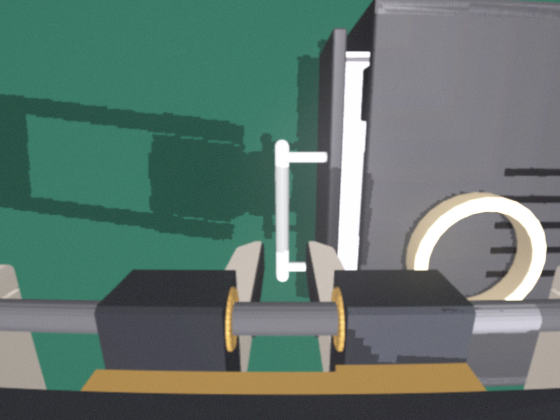

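The wrist picture shows the handle bar at column 282 (rows 145–278), centred between the fingertips (262 and 310), with the panel to its right. Going down.

```bash

python3 -m inch '{"travel":[[-0.001,0,0.02],[-0.002,0,0.045],[-0.002,0,0.07],[-0.002,0,0.09],[-0.002,0,0.1],[-0.002,0,0.1],[-0.002,0,0.1]],"spin":[0,0,0,0,0,0,0]}' 
python3 -m inch '{"travel":[[0,0,0],[0,0,0],[0,0,0],[0,0,0],[0,0,0]],"spin":[0,0,0,0,0]}' 1 40
python3 -c "
from h import *
f=FRONT-XU*.175
to([*f,.1])"
```

```text
t: 3.75
tool_pos: [0.5805, 0.0152, 0.1002]
orientation: [-2.126, -2.313, -0.0]
force: [-0.2, 0.4, 0.8]
opening: 0.0234
gripper_force: 0.0
t: 4.17
tool_pos: [0.5813, 0.0145, 0.1014]
orientation: [2.127, 2.311, 0.002]
force: [-5.6, 1.5, 7.5]
opening: 0.0094
gripper_force: 40.0
t 4.17 pos [0.5813 0.0145 0.1014] phi 0.083 q6 -0.147 F [-5.6  1.5  7.5] open 0.0094 gf 40.0 tilt -1.000
travel [-0.0015 -0.1178  0.0013] spin 0.000
```

```bash

python3 -m inch '{"travel":[[0,-0.01,0],[0,-0.025,0],[0,-0.04,0],[0,-0.055,0],[0,-0.07,0],[0,-0.085,0],[0,-0.1,0],[0,-0.108,0],[0,-0.112,0],[0,-0.112,0]],"spin":[0,0,0,0,0,0,0,0,0,0]}' 
python3 -m inch '{"travel":[[0,-0.003,0],[0,-0.005,0],[0,-0.007,0],[0,-0.007,0]],"spin":[0,0,0,0]}' 

```

```text
t: 5.0
tool_pos: [0.4699, 0.0054, 0.1014]
orientation: [2.126, 2.31, 0.004]
force: [-2.5, 5.4, 8.3]
opening: 0.0095
gripper_force: 40.0
t: 5.33
tool_pos: [0.4641, 0.0049, 0.1014]
orientation: [2.126, 2.31, 0.006]
force: [2.1, 4.8, 5.2]
opening: 0.0097
gripper_force: 40.0
```

```bash

python3 -m inch '{"travel":[[0,-0.002,0],[0,-0.003,0],[0,-0.003,0]],"spin":[0,0,0]}' 
python3 -m inch '{"travel":[[0,-0.002,0],[0,-0.003,0],[0,-0.003,0]],"spin":[0,0,0]}' 

```

```text
t: 5.58
tool_pos: [0.4613, 0.0047, 0.1014]
orientation: [2.125, 2.31, 0.006]
force: [2.7, 5.5, 3.8]
opening: 0.01
gripper_force: 40.0
t: 5.83
tool_pos: [0.4583, 0.0045, 0.1014]
orientation: [2.126, 2.31, 0.006]
force: [3.7, 4.7, 4.2]
opening: 0.01
gripper_force: 40.0
```

```bash

python3 - <<'E'
from h import *
im,d=optics.read_camera('wrist'); cv2.imwrite('pics/w2.png',im[...,::-1]); np.save('pics/w2.npy',d)
px,P=cloud('wrist',d)
U=(P[:,:2]-FRONT)@np.c_[XU,[-XU[1],XU[0]]]   # unit coords
m=(abs(P[:,2]-.11)<.003)&(abs(U[:,1]-.07)<.03)&(U[:,0]<-.05)
print('panel top',m.sum(),np.percentile(U[m][:,0],[2,50,98]))
m=(abs(P[:,2]-.099)<.003)&(abs(U[:,1]-.04)<.01)&(U[:,0]<-.16)
print('bar',m.sum(),np.percentile(U[m][:,0],[2,50,98]) if m.any() else 0)
to([0.4583,.0045,.1])
for n in ["wing_top","boss_top"]: print(n,[(np.round(x["centre"],4).tolist(),round(x["p"],2)) for x in models.look_for('wrist',n)[:2]])
E
```

```text
panel top 3192 [-0.14445293 -0.14002444 -0.13511148]
bar 1270 [-0.18430537 -0.17700832 -0.16077018]
t 5.88 pos [0.4583 0.0045 0.1014] phi 0.083 q6 -0.187 F [2.3 5.1 4.7] open 0.0095 gf 40.0 tilt -1.000
travel [-0.      0.      0.0014] spin 0.000
wing_top [([0.5715, 0.0143, 0.0925], 0.58)]
boss_top [([0.557, 0.0534, 0.0495], 0.6)]
```

View pics/w2.png

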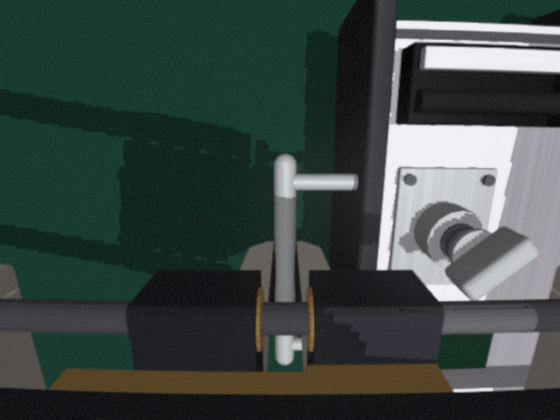

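The tray is open. The wing bolt shows at about (490,262) and the bar at (285,260) between the pads. I still don't feel the stop, so I'll pull further.

```bash

python3 -m inch '{"travel":[[0,-0.002,0],[0,-0.003,0],[0,-0.003,0]],"spin":[0,0,0]}' 
python3 -m inch '{"travel":[[0,-0.002,0],[0,-0.003,0],[0,-0.003,0]],"spin":[0,0,0]}' 
python3 - <<'E'
from h import *
im,d=optics.read_camera('wrist'); np.save('pics/w3.npy',d)
px,P=cloud('wrist',d)
U=(P[:,:2]-FRONT)@np.c_[XU,[-XU[1],XU[0]]]   # unit coords
m=(abs(P[:,2]-.11)<.003)&(abs(U[:,1]-.07)<.03)&(U[:,0]<-.05)
print('panel top',m.sum(),np.percentile(U[m][:,0],[2,50,98]))
E
```

```text
t: 6.23
tool_pos: [0.4553, 0.0043, 0.1014]
orientation: [2.126, 2.31, 0.006]
force: [4.4, 4.6, 3.5]
opening: 0.0098
gripper_force: 40.0
t: 6.48
tool_pos: [0.4534, 0.0041, 0.1015]
orientation: [2.124, 2.308, 0.009]
force: [9.8, 6.9, -1.6]
opening: 0.0097
gripper_force: 40.0
panel top 3202 [-0.14933751 -0.14493084 -0.13996069]
```

```bash

python3 -m inch '{"travel":[[0,-0.002,0],[0,-0.002,0],[0,-0.002,0]],"spin":[0,0,0]}' 

```

```text
t: 6.78
tool_pos: [0.4532, 0.0041, 0.1015]
orientation: [2.123, 2.306, 0.014]
force: [22.4, 6.6, -11.4]
opening: 0.0099
gripper_force: 40.0
```

Stop reached (22 N). I'll relax, release, go up and look at the bolt.

```bash

python3 -m inch '{"travel":[[0,0.002,0],[0,0.003,0],[0,0.003,0]],"spin":[0,0,0]}' 0.75
python3 -m inch '{"travel":[[0,0,-0.01],[0,0,-0.03],[0,0,-0.06],[-0.005,0.01,-0.09],[-0.01,0.03,-0.12],[-0.03,0.06,-0.12],[-0.045,0.09,-0.12],[-0.05,0.105,-0.12],[-0.05,0.105,-0.12],[-0.05,0.105,-0.12]],"spin":[0,0,0,0,0,0,0,0,0,0]}' 0.3
python3 - <<'E'
from h import *
im,d=optics.read_camera('wrist'); cv2.imwrite('pics/w4.png',im[...,::-1]); np.save('pics/w4.npy',d)
px,P=cloud('wrist',d)
U=(P[:,:2]-FRONT)@np.c_[XU,[-XU[1],XU[0]]]   # unit coords
m=(abs(P[:,2]-.11)<.003)&(abs(U[:,1]-.05)<.03)&(U[:,0]<-.05)
print('panel top',m.sum(),np.percentile(U[m][:,0],[2,50,98]))
for n in ["wing_top","boss_top","wing_bolt"]: print(n,[(np.round(x["centre"],4).tolist(),round(x["p"],2)) for x in models.look_for('wrist',n)[:2]])
m=(np.hypot(P[:,0]-.558,P[:,1]-.011)<.035)&(P[:,2]>.093)&(P[:,2]<.108)
r=cv2.minAreaRect(P[m][:,:2].astype(np.float32))
print('wing',m.sum(),P[m].mean(0),np.percentile(P[m][:,2],[5,50,95]),r)
m=(np.hypot(P[:,0]-.558,P[:,1]-.011)<.04)&(abs(P[:,2]-.055)<.003)
print('boss',m.sum(),cv2.minEnclosingCircle(P[m][:,:2].astype(np.float32)))
to([.558,.0107,.1])
E
```

```text
t: 7.03
tool_pos: [0.4514, 0.0033, 0.0999]
orientation: [2.127, 2.312, -0.001]
force: [0.1, 0.1, 0.7]
opening: 0.0224
gripper_force: 0.0
t: 7.87
tool_pos: [0.5597, -0.0378, 0.2196]
orientation: [-2.127, -2.31, 0.001]
force: [0.4, 0.6, -0.6]
opening: 0.0653
gripper_force: 0.0
panel top 1055 [-0.1492146  -0.14432607 -0.13978076]
wing_top [([0.5687, 0.0144, 0.0999], 0.9)]
boss_top [([0.5576, 0.032, 0.032], 0.75)]
wing_bolt [([0.5692, 0.0153, 0.0986], 0.97)]
wing 885 [0.56876084 0.01175492 0.09914067] [0.09673808 0.09933581 0.10068347] ((0.5687164068222046, 0.011252082884311676), (0.04409072548151016, 0.014000524766743183), 46.21031188964844)
boss 402 ((0.5689383745193481, 0.01135546900331974), 0.02095448039472103)
t 8.07 pos [ 0.5591 -0.0372  0.2199] phi 0.083 q6 -0.241 F [-0.2  0.3 -0.3] open 0.0650 gf 0.0 tilt -1.000
travel [0.0478 0.0029 0.1199] spin 0.000
```

View pics/w4.png

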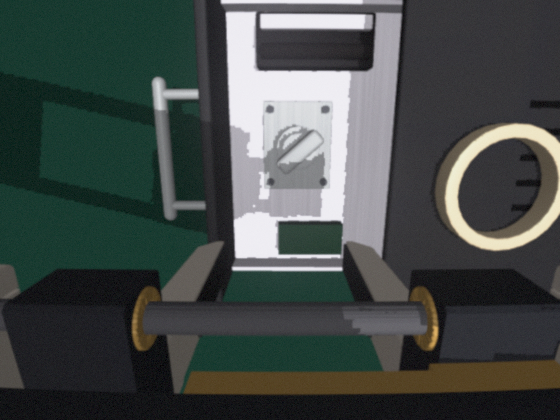

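The wrist picture shows the wing at (300,150), aligned at about 46°, and the boss centred under it. Wing and boss centres agree within 0.3 mm and the tray is out, so I'll approach with the fingers across the wing.

```bash

python3 -m inch '{"travel":[[0.005,0.002,0],[0.015,0.004,0.01],[0.025,0.007,0.02],[0.035,0.01,0.03],[0.043,0.013,0.04],[0.0476,0.0138,0.05],[0.0476,0.0138,0.055],[0.0476,0.0138,0.06],[0.0476,0.0138,0.06],[0.0476,0.0138,0.06]],"spin":[0.1,0.21,0.33,0.45,0.57,0.68,0.78,0.847,0.847,0.847]}' 0.55
python3 - <<'E'
from h import *
d=np.load('pics/w4.npy')
to([.5688,.0113,.093],-.764)
im,d=optics.read_camera('wrist'); px,P=cloud('wrist',d)
m=(np.hypot(P[:,0]-.5688,P[:,1]-.0113)<.03)&(P[:,2]>.090)&(P[:,2]<.108)
print('wing',m.sum(),np.percentile(P[m][:,2],[5,50,95]), cv2.minAreaRect(P[m][:,:2].astype(np.float32)))
m=(np.hypot(P[:,0]-.5688,P[:,1]-.0113)<.022)&(abs(P[:,2]-.055)<.006)
print('boss',m.sum(),np.percentile(P[m][:,2],[5,50,95]) if m.any() else 0)
E
```

```text
t: 8.9
tool_pos: [0.5691, 0.0113, 0.1597]
orientation: [-2.888, -1.237, 0.001]
force: [-0.2, 0.4, 1.0]
opening: 0.0418
gripper_force: 0.0
t 8.90 pos [0.5691 0.0113 0.1597] phi -0.761 q6 0.691 F [-0.2  0.4  1. ] open 0.0418 gf 0.0 tilt -1.000
travel [-0.0002 -0.0002  0.0667] spin 0.003
wing 1226 [0.09688547 0.09969324 0.10095331] ((0.5702515244483948, 0.011175542138516903), (0.04315866157412529, 0.013954832218587399), 45.75688552856445)
boss 670 [0.05244817 0.0544439  0.05560314]
```

```bash

python3 -m inch '{"travel":[[0,0,0.015],[0,0,0.035],[0,0,0.055],[0,0,0.066],[0,0,0.066],[0,0,0.066]],"spin":[0,0,0,0,0,0]}' 0.55
python3 -m inch '{"travel":[[0,0,0],[0,0,0],[0,0,0],[0,0,0],[0,0,0]],"spin":[0,0,0,0,0]}' 0.82 5
python3 - <<'E'
from h import *
to([.5688,.0113,.093],2.4)
im,d=optics.read_camera('wrist'); cv2.imwrite('pics/w5.png',im[...,::-1]);px,P=cloud('wrist',d)
m=(np.hypot(P[:,0]-.5688,P[:,1]-.0113)<.023)&(P[:,2]>.085)&(P[:,2]<.11)
print('wing',m.sum(),np.percentile(P[m],[5,50,95],axis=0))
E
```

```text
t: 9.45
tool_pos: [0.5695, 0.011, 0.0937]
orientation: [-2.889, -1.234, 0.001]
force: [-0.2, -0.0, 1.2]
opening: 0.0415
gripper_force: 0.0
t: 9.87
tool_pos: [0.5702, 0.011, 0.0943]
orientation: [2.889, 1.233, 0.001]
force: [0.5, -0.1, -0.0]
opening: 0.0176
gripper_force: 0.0
t 9.87 pos [0.5702 0.011  0.0943] phi -0.764 q6 0.693 F [ 0.5 -0.1 -0. ] open 0.0176 gf 0.0 tilt -1.000
travel [-0.0007 -0.0012  0.0013] spin 3.119
wing 3254 [[0.56116315 0.00246388 0.08804513]
 [0.57294911 0.0166146  0.09907311]
 [0.58811663 0.03033032 0.10675654]]
```

View pics/w5.png

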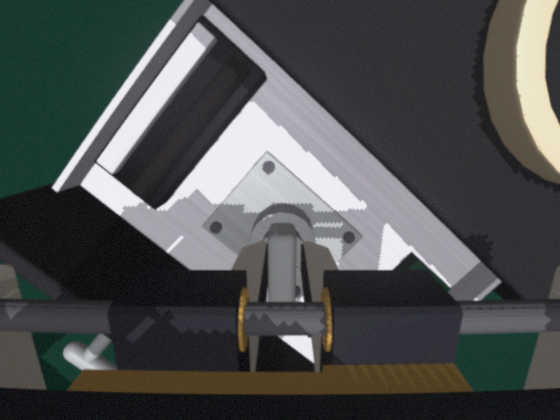

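The wing shows between the fingers (columns 272–298, rows 230–300), so its height can be read while turning. Turning backward (negative spin).

```bash
cat >> h.py <<'E'
def wing():
    s=robot.read_state(); R=Ro.from_rotvec(s['orientation']).as_matrix()
    im,d=optics.read_camera('wrist'); px,P=cloud('wrist',d)
    T=P-[.5688,.0113,0]; a=T@R[:,0]; b=T@R[:,1]
    m=(a>6)*0+(a>.004)&(a<.024)&(abs(b)<.0062+.2*abs(a))&(P[:,2]>.075)&(P[:,2]<.11)
    z=np.median(P[m][:,2]); m&=abs(P[:,2]-z)<.0025
    r=cv2.minAreaRect(P[m][:,:2].astype(np.float32)); 
    Q=np.c_[a[m],b[m]]; l=cv2.fitLine((Q*1000).astype(np.float32),2,0,.01,.01).ravel()
    p=np.arctan2(R[1,1],R[0,1])
    print('t %.2f phi %.3f (%.1f deg) q6 %.3f | wing n %d z %.4f h~%.4f mid b %.1fmm rel %.1f deg | F %s T %s open %.4f gf %.1f'%(s['t'],p,np.degrees(p),s['q'][5],m.sum(),z,z+.0005-.104,np.median(b[m])*1e3,np.degrees(np.arctan(l[1]/l[0])),np.round(s['force'],1),np.round(s['wrist_torque'][2],2),s['opening'],s['gripper_force']),np.round(s['tool_pos'],4))
E
python3 -c "
from h import *
wing()"
python3 -m inch '{"travel":[[0,0,0],[0,0,0],[0,0,0],[0,0,0],[0,0,0],[0,0,0],[0,0,0],[0,0,0],[0,0,0],[0,0,0]],"spin":[-0.06,-0.17,-0.29,-0.41,-0.53,-0.65,-0.77,-0.87,-0.95,-1]}'
python3 -c "
from h import *
wing()"
```

```text
t 9.92 phi -0.764 (-43.8 deg) q6 0.693 | wing n 0 z -0.0024 h~-0.1059 mid b -198.8mm rel -21.8 deg | F [-0.5 -0.2  0.7] T 0.05 open 0.0172 gf 0.0 [0.57   0.011  0.0941]
t: 10.8
tool_pos: [0.5692, 0.0123, 0.0942]
orientation: [-1.937, -2.471, -0.001]
force: [-5.1, 5.4, 9.0]
opening: 0.0164
gripper_force: 6.2
t 10.80 phi 0.241 (13.8 deg) q6 -0.311 | wing n 0 z 0.0003 h~-0.1032 mid b -198.1mm rel 87.4 deg | F [-5.1  5.4  9. ] T -0.11 open 0.0164 gf 6.2 [0.5692 0.0123 0.0942]
```

```bash
sed -i 's/m=(a>6)\*0+(a>.004)/m=(a>.004)/' h.py
python3 -c "
from h import *
wing()"
python3 -m inch '{"travel":[[0,0,0],[0,0,0]],"spin":[0,0]}' 0.79 3
python3 -c "
from h import *
wing()"
```

```text
t 10.85 phi 0.243 (13.9 deg) q6 -0.314 | wing n 902 z 0.0994 h~-0.0041 mid b 2.4mm rel 22.3 deg | F [-5.4  6.1  9.2] T -0.08 open 0.0167 gf 5.4 [0.5693 0.0123 0.0943]
t: 11.07
tool_pos: [0.5702, 0.0118, 0.0945]
orientation: [1.944, 2.468, 0.002]
force: [-1.2, 4.1, 5.1]
opening: 0.0194
gripper_force: 2.5
t 11.07 phi 0.236 (13.5 deg) q6 -0.307 | wing n 898 z 0.0996 h~-0.0039 mid b 2.4mm rel 20.2 deg | F [-1.2  4.1  5.1] T -0.04 open 0.0194 gf 2.5 [0.5702 0.0118 0.0945]
```

```bash

python3 -m inch '{"travel":[[0,0,0],[0,0,-0.0005],[0,0,-0.001],[0,0,-0.001],[0,0,-0.001]],"spin":[0,0,0,0,0]}' 1 12
python3 -c "
from h import *
wing()"
python3 -m inch '{"travel":[[0,0,0],[0,0,0],[0,0,0]],"spin":[0,0,0]}' 0.78
python3 -c "
from h import *
wing()"

```

```text
t: 11.53
tool_pos: [0.5697, 0.0112, 0.0947]
orientation: [-1.944, -2.467, -0.0]
force: [-2.1, 3.5, 3.6]
opening: 0.0155
gripper_force: 13.9
t 11.53 phi 0.236 (13.5 deg) q6 -0.307 | wing n 922 z 0.0997 h~-0.0038 mid b 2.2mm rel 20.6 deg | F [-2.1  3.5  3.6] T -0.03 open 0.0155 gf 13.9 [0.5697 0.0112 0.0947]
t: 11.83
tool_pos: [0.5701, 0.0106, 0.0947]
orientation: [1.944, 2.467, -0.0]
force: [0.9, -0.0, 1.0]
opening: 0.0205
gripper_force: 0.6
t 11.83 phi 0.236 (13.5 deg) q6 -0.307 | wing n 888 z 0.0998 h~-0.0037 mid b 2.3mm rel 14.3 deg | F [ 0.9 -0.   1. ] T 0.01 open 0.0205 gf 0.6 [0.5701 0.0106 0.0947]
```

```bash

python3 - <<'E'
from h import *
im,d=optics.read_camera('wrist'); np.save('pics/w6.npy',d)
c=im[120:360,140:440]; cv2.imwrite('pics/w6.png',cv2.resize(c,None,fx=2,fy=2)[...,::-1])
E
```

```text
(no output)
```

View pics/w6.png

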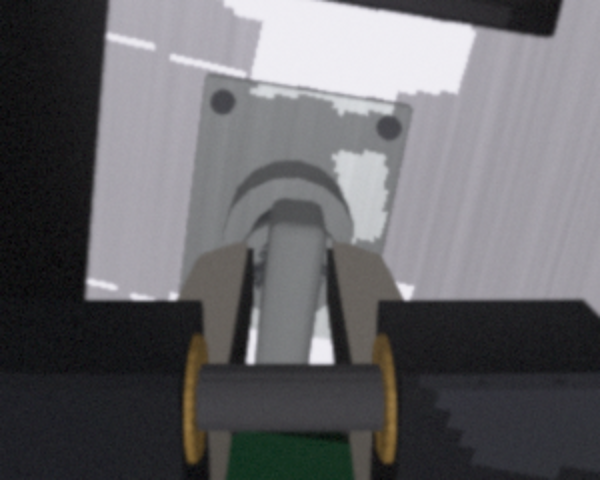

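The wing lags the pads by about 6–10° (its top face runs from (297,230) to (283,360) in the crop). I'll grip it, turn it while following the thread's rise, and release to check.

```bash

sed -i 's/(abs(b)<.0062+.2\*abs(a))/(abs(b)<.0062+.15*abs(a))/' h.py
python3 -m inch '{"travel":[[0,0,0],[0,0,0],[0,0,0]],"spin":[0,0,0]}' 1 12
python3 -m inch '{"travel":[[0,0,0],[0,0,-0.0003],[0,0,-0.0005],[0,0,-0.0007],[0,0,-0.0009],[0,0,-0.001],[0,0,-0.0012],[0,0,-0.0013],[0,0,-0.0013]],"spin":[-0.06,-0.17,-0.29,-0.41,-0.53,-0.65,-0.77,-0.85,-0.87]}'
python3 -c "
from h import *
wing()"
python3 -m inch '{"travel":[[0,0,0],[0,0,0],[0,0,0]],"spin":[0,0,0]}' 0.78
python3 -c "
from h import *
wing()"

```

```text
t: 12.18
tool_pos: [0.5698, 0.0108, 0.0948]
orientation: [1.944, 2.467, -0.0]
force: [-1.2, -1.2, 5.1]
opening: 0.0143
gripper_force: 12.8
t: 12.93
tool_pos: [0.5701, 0.011, 0.096]
orientation: [0.717, 3.058, 0.0]
force: [1.7, 0.0, 1.7]
opening: 0.0147
gripper_force: 12.5
t 12.93 phi 1.110 (63.6 deg) q6 -1.181 | wing n 924 z 0.1012 h~-0.0023 mid b 0.6mm rel 8.1 deg | F [1.7 0.  1.7] T -0.06 open 0.0147 gf 12.5 [0.5701 0.011  0.096 ]
t: 13.23
tool_pos: [0.5695, 0.0108, 0.0958]
orientation: [-0.726, -3.056, 0.001]
force: [-0.5, -2.1, 1.8]
opening: 0.0204
gripper_force: 1.0
t 13.23 phi 1.104 (63.3 deg) q6 -1.175 | wing n 920 z 0.1012 h~-0.0023 mid b 0.6mm rel 3.5 deg | F [-0.5 -2.1  1.8] T 0.04 open 0.0204 gf 1.0 [0.5695 0.0108 0.0958]
```

```bash

python3 -m inch '{"travel":[[0,0,0],[0,0,0],[0,0,0]],"spin":[0,0,0]}' 1 12
python3 -m inch '{"travel":[[0,0,0],[0,0,-0.0003],[0,0,-0.0005],[0,0,-0.0007],[0,0,-0.0007]],"spin":[-0.1,-0.22,-0.34,-0.45,-0.5]}'
python3 -m inch '{"travel":[[0,0,0],[0,0,0],[0,0,0]],"spin":[0,0,0]}' 0.78
python3 -c "
from h import *
wing()"
python3 -m inch '{"travel":[[0,0,0],[0,0,0],[0,0,0]],"spin":[0,0,0]}' 1 12
python3 -m inch '{"travel":[[0,0,0],[0,0,-0.0002],[0,0,-0.0003],[0,0,-0.0003]],"spin":[-0.1,-0.2,-0.25,-0.25]}'
python3 -m inch '{"travel":[[0,0,0],[0,0,0],[0,0,0]],"spin":[0,0,0]}' 0.78
python3 -c "
from h import *
wing()"

```

```text
t: 13.53
tool_pos: [0.5698, 0.0112, 0.0961]
orientation: [0.724, 3.057, 0.0]
force: [-0.9, 0.3, 2.9]
opening: 0.014
gripper_force: 13.1
t: 13.95
tool_pos: [0.5698, 0.0113, 0.0965]
orientation: [-0.065, 3.141, 0.001]
force: [0.9, 0.8, 1.8]
opening: 0.0138
gripper_force: 12.7
t: 14.2
tool_pos: [0.5696, 0.0109, 0.0965]
orientation: [0.052, -3.141, 0.0]
force: [-0.2, -0.6, 0.2]
opening: 0.0203
gripper_force: 0.5
t 14.20 phi 1.604 (91.9 deg) q6 -1.674 | wing n 921 z 0.1017 h~-0.0018 mid b -0.8mm rel -7.9 deg | F [-0.2 -0.6  0.2] T -0.06 open 0.0203 gf 0.5 [0.5696 0.0109 0.0965]
t: 14.5
tool_pos: [0.5698, 0.0112, 0.0966]
orientation: [0.055, -3.141, -0.001]
force: [-0.1, 1.6, 1.4]
opening: 0.0141
gripper_force: 12.4
t: 14.83
tool_pos: [0.5697, 0.0113, 0.0965]
orientation: [0.45, -3.109, -0.001]
force: [2.3, 1.6, -2.3]
opening: 0.0142
gripper_force: 12.2
t: 15.08
tool_pos: [0.5697, 0.0109, 0.0969]
orientation: [0.444, -3.11, 0.0]
force: [0.1, -0.4, -0.2]
opening: 0.02
gripper_force: 0.0
t 15.08 phi 1.854 (106.3 deg) q6 -1.925 | wing n 826 z 0.0951 h~-0.0084 mid b -1.2mm rel -5.3 deg | F [ 0.1 -0.4 -0.2] T 0.03 open 0.0200 gf 0.0 [0.5697 0.0109 0.0969]
```

It dropped between 92° and 106°. I'll open, lift and measure the height properly against the boss.

```bash

python3 -m inch '{"travel":[[0,0,0],[0,0,0],[0,0,0],[0,0,-0.015],[0,0,-0.035],[0,0,-0.055],[0,0,-0.063],[0,0,-0.063],[0,0,-0.063]],"spin":[0,0,0,0,0,0,0,0,0]}' 0.55
cat >> h.py <<'E'
def look():
    to([.5688,.0113,.093])
    im,d=optics.read_camera('wrist'); px,P=cloud('wrist',d)
    m=(np.hypot(P[:,0]-.5688,P[:,1]-.0113)<.028)&(P[:,2]>.080)&(P[:,2]<.108)
    z=np.percentile(P[m][:,2],60); m&=abs(P[:,2]-z)<.003
    print('wing',m.sum(),np.percentile(P[m][:,2],[5,50,95]), cv2.minAreaRect(P[m][:,:2].astype(np.float32)))
    m=(np.hypot(P[:,0]-.5688,P[:,1]-.0113)<.022)&(abs(P[:,2]-.055)<.006)
    print('boss',m.sum(),np.percentile(P[m][:,2],[5,50,95]) if m.any() else 0)
E
python3 -c "
from h import *
look()"

```

```text
t: 15.88
tool_pos: [0.57, 0.011, 0.1599]
orientation: [-0.446, 3.109, -0.0]
force: [-0.4, 0.9, -0.8]
opening: 0.042
gripper_force: 0.0
t 15.88 pos [0.57   0.011  0.1599] phi 1.856 q6 -1.927 F [-0.4  0.9 -0.8] open 0.0420 gf 0.0 tilt -1.000
travel [0.0011 0.0007 0.0669] spin 0.000
wing 1096 [0.09225501 0.09386764 0.09503125] ((0.5693366527557373, 0.010356104001402855), (0.04325104132294655, 0.013958816416561604), 15.662032127380371)
boss 630 [0.05169602 0.05312413 0.05423753]
```

Height −8.3 mm by boss reference, wing at 15.7°, as expected after the drop. Re-grip lower and turn forward (about 365° in two bites), following the thread down.

```bash

python3 -m inch '{"travel":[[0,0,0.02],[0,0,0.045],[0.0005,0.0005,0.065],[0.0005,0.0005,0.072],[0.0005,0.0005,0.072],[0.0005,0.0005,0.072]],"spin":[0,0,0,0,0,0]}' 0.55
python3 -m inch '{"travel":[[0,0,0],[0,0,0],[0,0,0],[0,0,0],[0,0,0],[0,0,0]],"spin":[0,0,0,0,0,0]}' 1 12
python3 -m inch '{"travel":[[0,0,0.0001],[0,0,0.0002],[0,0,0.0004],[0,0,0.0005],[0,0,0.0007],[0,0,0.0008],[0,0,0.001],[0,0,0.0011],[0,0,0.0012],[0,0,0.00134]],"spin":[0.06,0.17,0.29,0.41,0.53,0.65,0.77,0.87,0.97,1.05]}'
python3 -c "
from h import *
wing()"

```

```text
t: 16.43
tool_pos: [0.5686, 0.0114, 0.0873]
orientation: [0.446, -3.108, -0.001]
force: [0.3, 0.6, 0.7]
opening: 0.0417
gripper_force: 0.0
t: 16.93
tool_pos: [0.5699, 0.0113, 0.0889]
orientation: [-0.446, 3.108, -0.001]
force: [0.1, 0.3, 4.3]
opening: 0.0138
gripper_force: 13.8
t: 17.77
tool_pos: [0.5698, 0.0111, 0.0875]
orientation: [1.179, 2.91, 0.0]
force: [-0.6, -0.3, 5.5]
opening: 0.0142
gripper_force: 14.0
t 17.77 phi 0.801 (45.9 deg) q6 -0.871 | wing n 917 z 0.0927 h~-0.0108 mid b 0.8mm rel 8.5 deg | F [-0.6 -0.3  5.5] T 0.11 open 0.0142 gf 14.0 [0.5698 0.0111 0.0875]
```

```bash

python3 -m inch '{"travel":[[0,0,0.0001],[0,0,0.0002],[0,0,0.0004],[0,0,0.0005],[0,0,0.0007],[0,0,0.0008],[0,0,0.001],[0,0,0.0011],[0,0,0.0012],[0,0,0.00134]],"spin":[0.06,0.17,0.29,0.41,0.53,0.65,0.77,0.87,0.97,1.05]}'
python3 -m inch '{"travel":[[0,0,0.0001],[0,0,0.0002],[0,0,0.0004],[0,0,0.0005],[0,0,0.0007],[0,0,0.0008],[0,0,0.001],[0,0,0.0011],[0,0,0.0012],[0,0,0.00134]],"spin":[0.06,0.17,0.29,0.41,0.53,0.65,0.77,0.87,0.97,1.05]}'
python3 -m inch '{"travel":[[0,0,0.0001],[0,0,0.0002],[0,0,0.0004],[0,0,0.0005],[0,0,0.0007],[0,0,0.0008],[0,0,0.001],[0,0,0.0011],[0,0,0.0012],[0,0,0.00134]],"spin":[0.06,0.17,0.29,0.41,0.53,0.65,0.77,0.87,0.97,1.05]}'
python3 -c "
from h import *
wing()"

```

```text
t: 18.65
tool_pos: [0.5696, 0.0111, 0.0861]
orientation: [2.479, 1.928, 0.001]
force: [-1.8, -0.6, 6.0]
opening: 0.014
gripper_force: 13.7
t: 19.48
tool_pos: [0.5694, 0.0112, 0.0847]
orientation: [3.112, 0.425, 0.001]
force: [-2.8, 0.2, 6.6]
opening: 0.0138
gripper_force: 13.8
t: 20.32
tool_pos: [0.5695, 0.0114, 0.0834]
orientation: [-2.906, 1.192, -0.001]
force: [-2.3, 0.4, 7.3]
opening: 0.0138
gripper_force: 13.9
t 20.32 phi -2.349 (-134.6 deg) q6 2.279 | wing n 1102 z 0.0888 h~-0.0147 mid b -0.8mm rel -7.0 deg | F [-2.3  0.4  7.3] T 0.1 open 0.0138 gf 13.9 [0.5695 0.0114 0.0834]
```

```bash

python3 -m inch '{"travel":[[0,0,0],[0,0,0],[0,0,0],[0,0,0],[0,0,-0.002],[0,0,-0.002],[0,0,-0.002],[0,0,-0.002],[0,0,-0.002],[0,0,-0.002]],"spin":[0,0,0,0,-0.05,-0.16,-0.28,-0.4,-0.52,-0.64]}' 0.33
python3 -m inch '{"travel":[[0,0,0],[0,0,0],[0,0,0],[0,0,0],[0,0,0],[0,0,0],[0,0,0],[0,0,0],[0,0,0],[0,0,0]],"spin":[-0.12,-0.24,-0.36,-0.48,-0.6,-0.72,-0.84,-0.96,-1.08,-1.2]}'
python3 -m inch '{"travel":[[0,0,0],[0,0,0],[0,0,0],[0,0,0],[0,0,0],[0,0,0],[0,0,0],[0,0,0],[0,0,0],[0,0,0]],"spin":[-0.12,-0.24,-0.36,-0.48,-0.6,-0.72,-0.84,-0.96,-1.08,-1.2]}'
python3 -m inch '{"travel":[[0,0,0],[0,0,0.001],[0,0,0.002]],"spin":[-0.07,-0.1,-0.1]}'
python3 -c "
from h import *
wing();look()"

```

```text
t: 21.2
tool_pos: [0.5688, 0.0113, 0.0841]
orientation: [3.135, -0.199, -0.002]
force: [-0.1, 0.3, -0.4]
opening: 0.0623
gripper_force: 0.0
t: 22.03
tool_pos: [0.5688, 0.0113, 0.0841]
orientation: [-2.7, -1.605, 0.001]
force: [-0.3, 0.5, 0.1]
opening: 0.063
gripper_force: 0.0
t: 22.87
tool_pos: [0.5688, 0.0113, 0.0841]
orientation: [-1.322, -2.849, 0.001]
force: [0.0, -1.3, 0.2]
opening: 0.0621
gripper_force: 0.0
t: 23.12
tool_pos: [0.5689, 0.0113, 0.0822]
orientation: [-1.184, -2.909, 0.0]
force: [0.4, 1.0, 0.7]
opening: 0.0622
gripper_force: 0.0
t 23.12 phi 0.798 (45.7 deg) q6 -0.868 | wing n 931 z 0.0888 h~-0.0147 mid b 1.0mm rel 8.8 deg | F [0.4 1.  0.7] T 0.02 open 0.0622 gf 0.0 [0.5689 0.0113 0.0822]
t 23.17 pos [0.5687 0.0113 0.0819] phi 0.795 q6 -0.865 F [ 0.3 -0.3 -1. ] open 0.0623 gf 0.0 tilt -1.000
travel [-0.0001  0.     -0.0111] spin 0.000
wing 1883 [0.08746652 0.08945237 0.0905992 ] ((0.5675233006477356, 0.014257758855819702), (0.013970238156616688, 0.03555814176797867), 44.909278869628906)
boss 1262 [0.05119035 0.05414885 0.05522596]
```

```bash

python3 -m inch '{"travel":[[0,0,0],[0,0,0],[0,0,0],[0,0,0],[0,0,0],[0,0,0],[0,0,0],[0,0,0]],"spin":[0,0,0,0,0,0,0,0]}' 1 12
python3 -m inch '{"travel":[[0,0,0.0001],[0,0,0.0002],[0,0,0.0004],[0,0,0.0005],[0,0,0.0007],[0,0,0.0008],[0,0,0.001],[0,0,0.0011],[0,0,0.0013],[0,0,0.0014]],"spin":[0.06,0.17,0.29,0.41,0.53,0.65,0.77,0.89,1,1.1]}'
python3 -m inch '{"travel":[[0,0,0.0001],[0,0,0.0003],[0,0,0.0004],[0,0,0.0006],[0,0,0.0007],[0,0,0.0009],[0,0,0.001],[0,0,0.0012],[0,0,0.0013],[0,0,0.0014]],"spin":[0.1,0.22,0.34,0.46,0.58,0.7,0.82,0.94,1.04,1.1]}'
python3 -m inch '{"travel":[[0,0,0],[0,0,0]],"spin":[0,0]}'
python3 -c "
from h import *
wing()"

```

```text
t: 23.88
tool_pos: [0.5694, 0.0115, 0.0827]
orientation: [1.187, 2.908, 0.001]
force: [0.4, 0.4, -0.4]
opening: 0.0188
gripper_force: 12.0
t: 24.72
tool_pos: [0.5696, 0.0115, 0.0814]
orientation: [2.537, 1.852, 0.001]
force: [2.5, 0.7, -0.9]
opening: 0.019
gripper_force: 12.0
t: 25.55
tool_pos: [0.5697, 0.0114, 0.08]
orientation: [3.131, 0.253, 0.002]
force: [2.0, 0.1, -0.9]
opening: 0.019
gripper_force: 12.0
t: 25.72
tool_pos: [0.5697, 0.0113, 0.08]
orientation: [3.13, 0.265, 0.002]
force: [3.4, -0.4, -1.5]
opening: 0.019
gripper_force: 12.0
t 25.72 phi -1.402 (-80.3 deg) q6 1.332 | wing n 1105 z 0.0865 h~-0.0170 mid b 0.8mm rel 5.0 deg | F [ 3.4 -0.4 -1.5] T -0.02 open 0.0190 gf 12.0 [0.5697 0.0113 0.08  ]
```

The 19 mm opening suggests the tips closed on the collar below the wing. I'll release, rise 5 mm, check the angle and re-pinch the wing itself.

```bash

python3 -m inch '{"travel":[[0,0,0],[0,0,0],[0,0,0],[0,0,0],[0,0,-0.002],[0,0,-0.005],[0,0,-0.005],[0,0,-0.005]],"spin":[0,0,0,0,0,0,0,0]}' 0.4
python3 - <<'E'
from h import *
wing();look()
im,d=optics.read_camera('wrist')
c=im[120:360,140:440]; cv2.imwrite('pics/w7.png',cv2.resize(c,None,fx=2,fy=2)[...,::-1])
E
```

```text
t: 26.43
tool_pos: [0.5694, 0.0113, 0.0851]
orientation: [3.131, 0.262, 0.001]
force: [-0.1, 0.6, 0.2]
opening: 0.0555
gripper_force: 0.0
t 26.43 phi -1.404 (-80.4 deg) q6 1.334 | wing n 1044 z 0.0862 h~-0.0173 mid b 0.4mm rel 1.1 deg | F [-0.1  0.6  0.2] T -0.03 open 0.0555 gf 0.0 [0.5694 0.0113 0.0851]
t 26.48 pos [0.5693 0.0113 0.085 ] phi -1.404 q6 1.334 F [-0.5  0.4 -1.1] open 0.0556 gf 0.0 tilt -1.000
travel [-0.0005 -0.     -0.008 ] spin 0.000
wing 2007 [0.08449365 0.0864149  0.08756248] ((0.5707268714904785, 0.02178085409104824), (0.040536895394325256, 0.03503362834453583), 10.239380836486816)
boss 1111 [0.05264345 0.05391649 0.05500976]
```

View pics/w7.png

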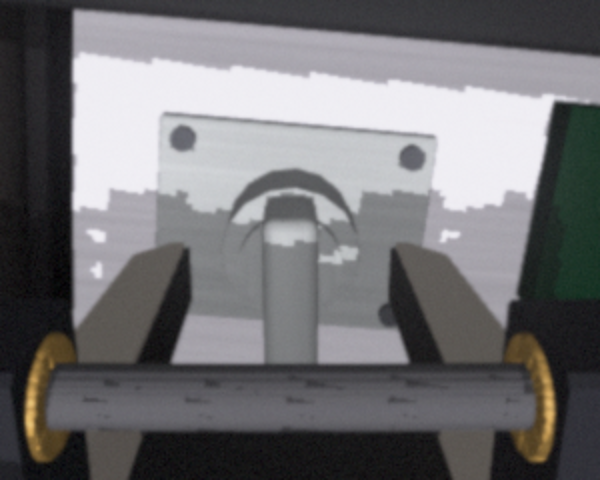

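The crop shows the wing straight between the fingers ((290,230) to (290,360)). It turned with them, a total of about 366°, and the height is about −16.4 mm. Now pinch the wing.

```bash

python3 -m inch '{"travel":[[0,0,0],[0,0,0],[0,0,0],[0,0,0],[0,0,0],[0,0,0],[0,0,0],[0,0,0],[0,0,0],[0,0,0]],"spin":[0,0,0,0,0,0,0,0,0,0]}' 1 15
python3 - <<'E'
from h import *
wing()
for n in ["tape","roll_big","roll_small"]:
    optics.read_camera('scene'); print(n,[np.round(x["centre"],3).tolist() for x in models.look_for('scene',n)[:1]])
im,d=optics.read_camera('top'); px,P=cloud('top',d)
U=(P[:,:2]-FRONT)@np.c_[XU,[-XU[1],XU[0]]]
m=(abs(P[:,2]-.11)<.004)&(abs(abs(U[:,1])-.11)<.03)&(U[:,0]<-.1)&(U[:,0]>-.18)
print('panel',m.sum(),np.percentile(U[m][:,0],[2,50,98]) if m.any() else 0)
E
```

```text
t: 27.42
tool_pos: [0.5692, 0.0113, 0.0848]
orientation: [3.131, 0.262, 0.0]
force: [-0.0, -0.3, 0.3]
opening: 0.0137
gripper_force: 15.0
t 27.42 phi -1.404 (-80.4 deg) q6 1.334 | wing n 1045 z 0.0864 h~-0.0171 mid b 0.5mm rel 3.2 deg | F [-0.  -0.3  0.3] T -0.04 open 0.0137 gf 15.0 [0.5692 0.0113 0.0848]
tape [[0.729, -0.006, 0.142]]
roll_big [[0.376, 0.413, 0.06]]
roll_small [[0.37, -0.472, 0.052]]
panel 68 [-0.14770595 -0.14314699 -0.13862995]
```

Everything is in place. One gentle outward nudge through the grip will confirm that the tray is against its stop.

```bash

python3 -m inch '{"travel":[[-0.0005,0,0],[-0.001,0,0],[-0.0015,0,0],[-0.0015,0,0]],"spin":[0,0,0,0]}'
python3 -c "
from h import *
wing()"
```

```text
t: 28.15
tool_pos: [0.5684, 0.0112, 0.0851]
orientation: [3.131, 0.262, 0.003]
force: [5.0, -0.9, -2.1]
opening: 0.0138
gripper_force: 15.0
t 28.15 phi -1.404 (-80.4 deg) q6 1.333 | wing n 1032 z 0.0867 h~-0.0168 mid b 0.4mm rel 2.3 deg | F [ 5.  -0.9 -2.1] T 0.0 open 0.0138 gf 15.0 [0.5684 0.0112 0.0851]
```

```bash

python3 -m inch '{"travel":[[-0.0005,0,0],[-0.001,0,0],[-0.0015,0,0],[-0.0015,0,0]],"spin":[0,0,0,0]}'
python3 -c "
from h import *
wing()"
```

```text
t: 28.53
tool_pos: [0.5674, 0.0111, 0.0854]
orientation: [-3.131, -0.262, -0.005]
force: [7.1, 1.0, -1.1]
opening: 0.014
gripper_force: 15.0
t 28.53 phi -1.404 (-80.4 deg) q6 1.333 | wing n 1003 z 0.0870 h~-0.0165 mid b 0.4mm rel 2.7 deg | F [ 7.1  1.  -1.1] T 0.05 open 0.0140 gf 15.0 [0.5674 0.0111 0.0854]
```

```bash

cat >> h.py <<'E'
def panel():
    for c in ['wrist','top']:
        r=[]
        for k in range(3):
            im,d=optics.read_camera(c); px,P=cloud(c,d)
            U=(P[:,:2]-FRONT)@np.c_[XU,[-XU[1],XU[0]]]
            m=(abs(P[:,2]-.11)<.004)&(abs(U[:,1])<.14)&(U[:,0]<-.11)&(U[:,0]>-.17)
            if c=='top': m&=abs(U[:,1])>.08
            r.append((m.sum(),*np.round(np.percentile(U[m][:,0],[2,50,98]) if m.any() else [0],4)))
        print(c,r)
E
python3 -c "
from h import *
panel()"
python3 -m inch '{"travel":[[-0.0005,0,0],[-0.001,0,0],[-0.0015,0,0],[-0.0015,0,0]],"spin":[0,0,0,0]}'
python3 -c "
from h import *
panel();wing()"
```

```text
wrist [(np.int64(0), np.int64(0)), (np.int64(0), np.int64(0)), (np.int64(0), np.int64(0))]
top [(np.int64(69), np.float64(-0.1493), np.float64(-0.1438), np.float64(-0.1396)), (np.int64(68), np.float64(-0.1493), np.float64(-0.1442), np.float64(-0.1396)), (np.int64(64), np.float64(-0.1495), np.float64(-0.1444), np.float64(-0.1396))]
t: 29.22
tool_pos: [0.567, 0.011, 0.0861]
orientation: [-3.131, -0.262, -0.008]
force: [9.9, 1.3, -2.2]
opening: 0.014
gripper_force: 15.0
wrist [(np.int64(2), np.float64(-0.1382), np.float64(-0.1382), np.float64(-0.1382)), (np.int64(0), np.int64(0)), (np.int64(0), np.int64(0))]
top [(np.int64(65), np.float64(-0.1491), np.float64(-0.1443), np.float64(-0.1397)), (np.int64(71), np.float64(-0.1492), np.float64(-0.1437), np.float64(-0.1398)), (np.int64(73), np.float64(-0.1493), np.float64(-0.1435), np.float64(-0.1397))]
t 29.52 phi -1.404 (-80.4 deg) q6 1.332 | wing n 1008 z 0.0876 h~-0.0159 mid b 0.4mm rel 4.2 deg | F [10.4  1.3 -3.2] T -0.02 open 0.0141 gf 15.0 [0.567  0.011  0.0861]
```

Now at the stop (10 N and the panel no longer moves; it had been about 1 mm short). Relieve the push, re-seat the bolt by releasing briefly, and pinch again.

```bash

python3 -m inch '{"travel":[[0.001,0,0],[0.002,0,0],[0.002,0,0]],"spin":[0,0,0]}'
python3 -m inch '{"travel":[[0,0,0],[0,0,0],[0,0,0],[0,0,0]],"spin":[0,0,0,0]}' 0.65
python3 -c "
from h import *
wing();look()"
python3 -m inch '{"travel":[[0,0,0],[0,0,0],[0,0,0],[0,0,0],[0,0,0],[0,0,0],[0,0,0],[0,0,0]],"spin":[0,0,0,0,0,0,0,0]}' 1 15
python3 -c "
from h import *
wing();panel()"
```

```text
t: 29.82
tool_pos: [0.5674, 0.0111, 0.0851]
orientation: [-3.131, -0.262, -0.002]
force: [6.7, 0.2, -2.3]
opening: 0.014
gripper_force: 15.0
t: 30.15
tool_pos: [0.5661, 0.011, 0.0845]
orientation: [-3.13, -0.262, 0.002]
force: [0.6, -0.3, -0.2]
opening: 0.0316
gripper_force: 0.0
t 30.15 phi -1.404 (-80.4 deg) q6 1.333 | wing n 992 z 0.0864 h~-0.0171 mid b 0.5mm rel 0.2 deg | F [ 0.6 -0.3 -0.2] T -0.03 open 0.0316 gf 0.0 [0.5661 0.011  0.0845]
t 30.20 pos [0.5663 0.011  0.0845] phi -1.404 q6 1.333 F [0.7 0.2 0. ] open 0.0317 gf 0.0 tilt -1.000
travel [ 0.0026  0.0001 -0.0085] spin 0.000
wing 2296 [0.08492891 0.08664858 0.08826106] ((0.5735743045806885, 0.011445848271250725), (0.042289577424526215, 0.04229319840669632), 52.93541717529297)
boss 1114 [0.05151333 0.05397852 0.05522069]
t: 30.92
tool_pos: [0.5667, 0.0109, 0.0848]
orientation: [-3.131, -0.262, 0.0]
force: [0.5, 0.5, 0.4]
opening: 0.0136
gripper_force: 15.0
t 30.92 phi -1.404 (-80.4 deg) q6 1.333 | wing n 1001 z 0.0864 h~-0.0171 mid b 0.4mm rel 3.1 deg | F [0.5 0.5 0.4] T -0.05 open 0.0136 gf 15.0 [0.5667 0.0109 0.0848]
wrist [(np.int64(0), np.int64(0)), (np.int64(0), np.int64(0)), (np.int64(0), np.int64(0))]
top [(np.int64(71), np.float64(-0.1493), np.float64(-0.1446), np.float64(-0.1397)), (np.int64(71), np.float64(-0.1494), np.float64(-0.144), np.float64(-0.1397)), (np.int64(68), np.float64(-0.1492), np.float64(-0.1447), np.float64(-0.1398))]
```

The bolt is seated and pinched by its wing, the tray is at its stop and the residual force is near zero. Handing in.

```bash
python3 -c "
from plant import close_job
print(close_job())"
```

```text
the job is handed in; nothing more can be done
None
```

The job is handed in at about 31 s: tray at its stop, bolt dropped and then turned about 366° forward to roughly −16 mm, still pinched by its wing at 15 N, and the rolls and tape where they were.

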